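# Wedge the rocking bench grinder

## Robot

A 6-joint arm with a two-finger parallel gripper is mounted at the origin on a cart in front of the work surface, level with it; the furniture and walls round the work are solid. World frame = base frame: x ahead of the robot, y to its left, z up, the work surface at z = 0. Lengths are in m, angles in rad, forces in N, time in s.
With the tool pointing down it reaches from about 0.35 to 0.8 m from the base axis. Payload 7.3 kg.
Tool frame: the origin (TCP) lies midway between the tips of the shut fingers; the grasp point (between the pads) lies 19 mm behind it (ctrl.grip_point_offset is the distance from the TCP to the grasp point, in m); x points along the fingers, y is the direction in which the jaws open and shut, and the axes are right-handed (so a half turn about x gives the same grasp; the last joint's range is limited). The gripper opens to 85 mm and grips with 20 to 120 N. Pads are 22 mm wide; open, the fingers measure 114 mm over their backs; the gripper's body (76 mm by 85 mm) begins 54 mm behind the grasp point. The pads swing forward as they close: fully open they stand 13 mm farther back than shut.
Start: joints at [1.096, 0.342, 1.524, -0, 1.275, -0.146], TCP at [0.17, 0.497, 0.231] pointing down, gripper open.
Joint ranges: [-2.53, 2.53], [-0.77, 2.02], [0.04, 2.7], [-1, 4.14], [0.28, 2.66], [-3.11, 3.11]. Speed limits (rad/s): [2.57, 2.57, 3.14, 3.14, 3.14, 3.14].

## Interface

Orientations are given as [roll, pitch, yaw] about the fixed x, y, z axes, in that order (R = Rz(yaw) Ry(pitch) Rx(roll)).
In Python, from bench import telemetry, eyes, ctrl gives the robot as it stands.
- The arm moves only by the shell command python3 -m crank 'ROWS' [FORCE]. ROWS is JSON, one flat list of numbers, 7 for each row, row after row: the turn, a rotation vector about the world's x, y, z in rad, then the shift along the world's x, y, z in mm, then the opening, from -1 (shut) to 1 (fully open), so that 0 is half open. A call has 1 to 5 rows; each row is the pose to reach, as a shift and turn from the pose commanded when the call began; what a row does not reach only later rows make up. A row lasts 1/12 s, in which the tool goes at most 41.7 mm and 7.16 degrees, less where a joint would pass 70% of its speed; a pose out of reach is approached as far as the arm can. A call with a gripper value outside its range is refused whole. The fingers move at their own pace and stop on an object; FORCE is the grip in N (left out, the last holds). Time passes only in rows, so rows that repeat a pose let the fingers close. It gives the time, the measured TCP pose, the force and the opening at its end, in the units of the state.
- telemetry.observe(): the state, without advancing time (a new reading comes with each control period).
- eyes.snapshot(name): name is "side" or "top" or "wrist"; returns a dict with "pixels" (384x512x3 uint8, red, green, blue), "mtx" (3x3 intrinsics, pixels), "cam_to_world" (4x4, takes a point from camera to world coordinates). Camera axes: x right, y down, z forward; pixel columns grow to the right and rows downward; lengths in m; the calibration is good to about 2 mm. The wrist camera is an equidistant fisheye: a pixel r from the principal point sees the ray r / f radians off the axis. A picture is of the moment at which its call begins. There is no depth.
- ctrl.sign_off(): hands the job in, once; it reports no verdict.
The state is a dict: "clock": time; "joint_pos": joint angles; "qd": joint speeds; "effort": joint torques, N m; "eef_pos": TCP position; "eef_rot": TCP orientation; "wrist_force": force on the tool from outside, world axes, zero at the start; "wrist_torque": the same for the moment, N m; "opening": opening from 0.0 (shut) to 1.0 (fully open).
Only numpy, scipy, OpenCV 4.12 (cv2) and the standard library are available. Lean on these libraries where they do the work, as an engineer would, in place of code of your own. Each camera call takes 0.05 s, during which the arm holds its last target.

## Task

The small bench grinder rocks because the foot under the red press pad is too short. Push the wooden wedge along the bench, thin end first, under that foot until the grinder no longer rocks and still stands level: do not pick the wedge up and do not shove the grinder away. Then test it with a firm push of the fingertips (about 12 N) straight down on the red pad, and finish while still pressing there; leave the screw jar, tape measure and sanding block where they are.

Things in the scene. Friction and masses are not known exactly. Their poses are not given: they have to be found in the camera images.
- grinder: Small blue bench grinder bolted on a brown wooden board (180 x 240 mm, top 40 and underside 25 mm above the bench), loose, about 2.6 kg. Origin: middle of the base at bench level; x to the rear, y to the left, z up. The grinder stands on the rear right of the board, its top 132 mm above the bench, at least 50 mm from the pad's centre. Four black feet, 26 mm across with rounded undersides, at x +-70, y +-100 mm
- short_foot (a point): Point on the bench straight below the middle of the short foot, at x -70, y +100, z 0 mm of the grinder; axes as the grinder's. The other feet stand on the bench and the grinder is level; this one is screwed in and hangs 5 to 9.5 mm above the bench, different each time. 4 to 7 N down on the red pad makes it tip until this foot lands
- pad_top (a point): Centre of the top of the round red pad, 44 mm above the bench, straight above the short foot. Axes as the grinder's
- press_pad: The round red pad on the near left corner of the board, 44 mm across, 4 mm thick, fixed to the board; origin at the centre of its underside. Axes as the grinder's
- wedge: Loose light-wood wedge lying flat to the left of the short foot, 80 g, 50 wide (x) x 110 long (y) mm. Origin: centre of its underside; +y points to the thick end. 2 mm thick at the thin end, rising evenly to 18 mm at the thick end. It meets the foot 20 to 55 mm from its thin end, and friction then keeps it there; it takes a push of 3 N or more to lift the foot
- wedge_tip (a point): Middle of the lower edge of the wedge's thin end (its -y end). It starts 30 to 80 mm from the foot's edge and points at the foot only roughly. Axes as the wedge's
- wedge_tail (a point): Middle of the wedge's thick end face, which is flat, upright and 18 mm high; 9 mm above the bench. Axes as the wedge's; push here toward the wedge's -y
- screw_jar: Bystander: jar of brass screws with a white lid, 69 x 67 x 81 mm, standing farther back to the left. Origin: centre of its underside
- tape_measure: Bystander: yellow tape measure, 65 x 81 x 33 mm, at the near right. Origin: centre of its underside
- sanding_block: Bystander: brown wooden sanding block, 45 x 110 x 35 mm, lying farther left. Origin: centre of its underside
Things that resemble listed ones, but are neither listed nor needed, are in the scene too. Of the things shaped like the wedge, the wood one is meant.

How it is judged:
By the outcome, as a careful person would: the job done as asked, in the order asked, and still so for the second after the job is handed in, while the arm keeps its last pose, push and grip.
It also fails if it takes over 64 s, if anything falls off the work surface, if the arm or the gripper's body presses on something with over 40 N, if the wrist force passes 120 N, or if a joint passes its speed limit or range.

## Working session

There is one attempt and no reset: what is moved stays moved. The work goes in short steps, Python scripts to look and compute and a shell command to move; the robot and the scene stay as the last step left them, time stands still between calls to the robot, and variables do not carry over. Pictures are saved under pics/ and viewed, and the job is handed in when it is done.

```bash
mkdir -p pics; ls; python3 - <<'E'
from bench import telemetry, eyes, ctrl
import cv2, numpy as np
s=telemetry.observe()
for k,v in s.items(): print(k,np.round(v,4))
for n in ["side","top","wrist"]:
    d=eyes.snapshot(n); cv2.imwrite(f"pics/{n}0.png",d["pixels"][:,:,::-1]); print(n,np.round(d["mtx"],1).tolist(),np.round(d["cam_to_world"],4).tolist())
E
```

```text
pics
clock 0.0
joint_pos [ 1.096   0.3427  1.525  -0.      1.2754 -0.146 ]
qd [ 0.0015  0.0011  0.0004 -0.0001  0.0008 -0.0002]
effort [-0.00000e+00 -4.33677e+01 -2.46009e+01 -3.00000e-04  7.80000e-03
  1.00000e-04]
eef_pos [0.1693 0.4965 0.2306]
eef_rot [-1.7072  1.5693 -2.0359]
wrist_force [0.6506 0.3678 0.1037]
wrist_torque [0.0609 0.0148 0.0163]
opening 1.0004
side [[392.1, 0.0, 256.1], [0.0, 392.1, 192.4], [0.0, 0.0, 1.0]] [[0.9088, -0.1856, 0.3736, 0.1027], [-0.4166, -0.453, 0.7882, -0.8824], [0.023, -0.872, -0.489, 0.6569], [0.0, 0.0, 0.0, 1.0]]
top [[423.9, 0.0, 253.8], [0.0, 423.9, 193.8], [0.0, 0.0, 1.0]] [[-0.1084, -0.9312, 0.3479, 0.1167], [-0.9941, 0.1039, -0.0317, 0.0684], [-0.0066, -0.3493, -0.937, 1.246], [0.0, 0.0, 0.0, 1.0]]
wrist [[297.3, 0.0, 253.0], [0.0, 297.3, 195.2], [0.0, 0.0, 1.0]] [[0.3229, 0.9019, 0.287, 0.0959], [0.9464, -0.3071, -0.0996, 0.5216], [-0.0017, 0.3038, -0.9527, 0.3726], [0.0, 0.0, 0.0, 1.0]]
```

View pics/side0.png

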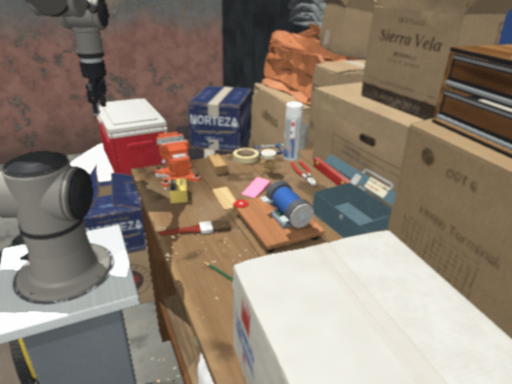

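View pics/top0.png

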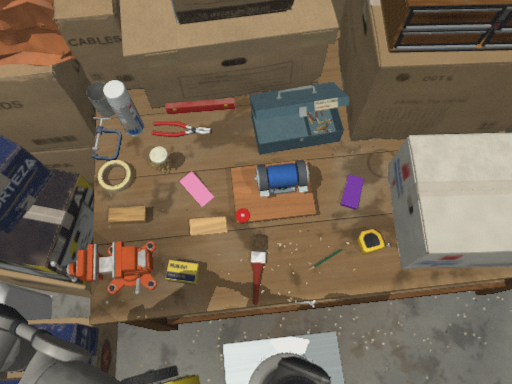

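View pics/wrist0.png

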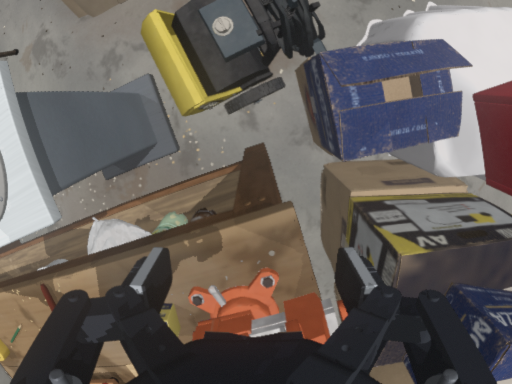

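Top view: wedge-shaped things are the light-wood piece at (208,226), a pink one at (197,188) and a purple one at (352,192). The block at (127,214) should be the sanding block. The wood piece lies left of the red pad (242,215) and fits the description. I'll confirm it in a crop.

```bash
cat > h.py <<'E'
from bench import telemetry, eyes, ctrl
import cv2, numpy as np
def ray(d,uv):
    p=np.linalg.inv(d["mtx"])@np.array([uv[0],uv[1],1.]); T=np.array(d["cam_to_world"]); return T[:3,3],T[:3,:3]@p
def at(d,uv,z):
    o,r=ray(d,uv); return o+r*(z-o[2])/r[2]
def proj(d,P):
    T=np.array(d["cam_to_world"]); c=T[:3,:3].T@(np.array(P)-T[:3,3]); q=np.array(d["mtx"])@c; return q[:2]/q[2]
def crop(d,x0,y0,x1,y1,k,name):
    im=cv2.resize(d["pixels"][y0:y1,x0:x1,::-1],None,fx=k,fy=k,interpolation=cv2.INTER_CUBIC); cv2.imwrite("pics/"+name,im)
E
python3 - <<'E'
from h import *
d=eyes.snapshot("top"); crop(d,170,155,330,235,5,"topc.png")
e=eyes.snapshot("side"); crop(e,190,165,350,265,5,"sidec.png")
E
```

```text
(no output)
```

View pics/topc.png

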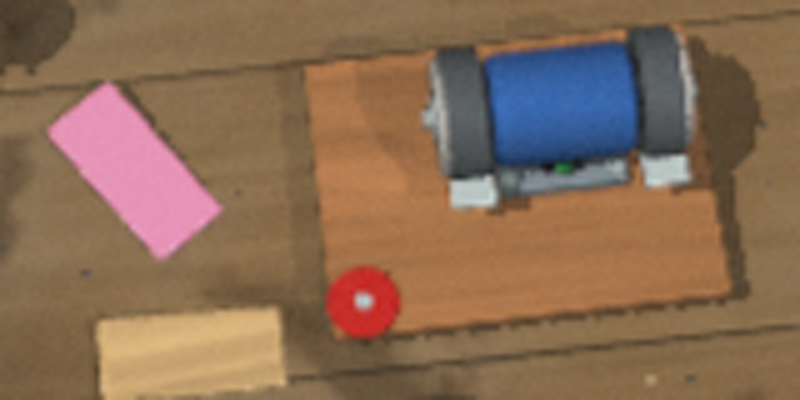

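View pics/sidec.png

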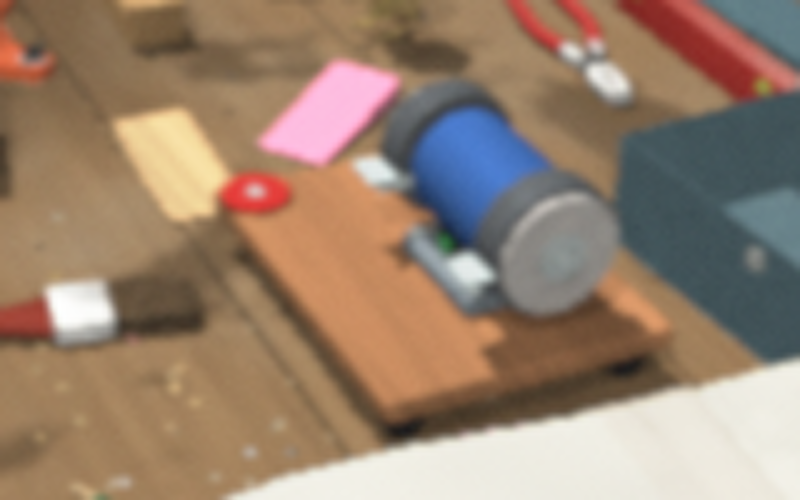

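```bash
python3 - <<'E'
from h import *
d=eyes.snapshot("top"); crop(d,180,195,260,245,10,"topc2.png")
bc=[(231,168.4),(306.6,160.6),(315.4,214.4),(237.4,222.6)]
P=np.array([at(d,c,.04) for c in bc]); print(np.round(P,4)); 
print([round(np.linalg.norm(P[i]-P[(i+1)%4]),4) for i in range(4)], P.mean(0))
im=d["pixels"].astype(int); m=((im[...,0]>150)&(im[...,1]<70)&(im[...,2]<70)).astype(np.uint8)
n,l,st,c=cv2.connectedComponentsWithStats(m)
for i in range(1,n):
    if st[i,4]>60: print(st[i],c[i],at(d,c[i],.044))
e=eyes.snapshot("side")
im=e["pixels"].astype(int); m=((im[...,0]>150)&(im[...,1]<70)&(im[...,2]<70)).astype(np.uint8)
n,l,st,c=cv2.connectedComponentsWithStats(m)
for i in range(1,n):
    if st[i,4]>40: print('side',st[i],c[i],at(e,c[i],.044))
E
```

```text
[[ 0.656   0.0888  0.04  ]
 [ 0.6562 -0.1484  0.04  ]
 [ 0.479  -0.1478  0.04  ]
 [ 0.4793  0.0857  0.04  ]]
[np.float64(0.2373), np.float64(0.1772), np.float64(0.2334), np.float64(0.1767)] [ 0.56761278 -0.03043251  0.04      ]
[154 122  32   6  84] [170.71428571 123.28571429] [0.83440974 0.26811343 0.044     ]
[152 131  33   5  95] [168.01052632 133.42105263] [0.79840601 0.27821269 0.044     ]
[235 209  15  13 140] [242.21428571 215.05714286] [0.49974362 0.06918821 0.044     ]
side [127 140  24   6  70] [137.95714286 142.54285714] [0.29939159 0.66415608 0.044     ]
```

View pics/topc2.png

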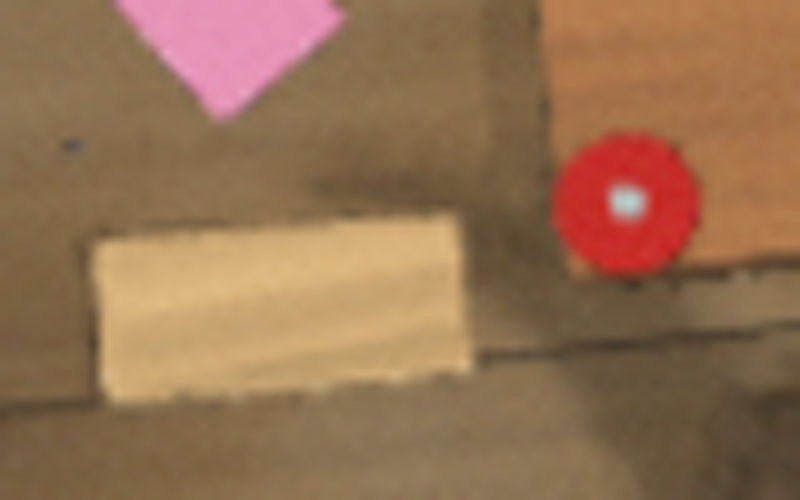

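Crop: the wood wedge has corners at crop (95,240), (460,215), (470,370) and (110,403). It lies left of the red pad (crop 626,203), and its right end should be the thin end.

```bash
python3 - <<'E'
from h import *
d=eyes.snapshot("top"); e=eyes.snapshot("side")
f=lambda X,Y:(180+(X+.5)/10-.5,195+(Y+.5)/10-.5)
c=[f(95,240),f(460,215),f(470,370),f(110,403)]
for zl,zr in ((.018,.002),(.002,.018)):
    P=np.array([at(d,u,z) for u,z in zip(c,(zl,zr,zr,zl))]); 
    tail=(P[0]+P[3])/2; tip=(P[1]+P[2])/2
    v=tip-tail
    print(np.round(P,4).tolist(),"\n",[round(np.linalg.norm((P[i]-P[(i+1)%4])[:2]),4) for i in range(4)],"tail",tail,"tip",tip,"dir deg from -y (toward +x)",np.degrees(np.arctan2(v[0],-v[1])), "edges", np.degrees(np.arctan2(P[1][0]-P[0][0],P[0][1]-P[1][1])),np.degrees(np.arctan2(P[2][0]-P[3][0],P[3][1]-P[2][1])))
    print('side px',[np.round(proj(e,p),1).tolist() for p in P])
    print('bottom tail in side', [np.round(proj(e,[p[0],p[1],0]),1).tolist() for p in P])
crop(e,205,180,265,215,13,"sidec2.png")
for n,uv in dict(sand=(127,214),jar=(159,155),tape=(371,240)).items(): print(n,at(d,uv,.03))
E
```

```text
[[0.5148, 0.2304, 0.018], [0.5156, 0.1204, 0.002], [0.4662, 0.1216, 0.002], [0.4634, 0.2287, 0.018]] 
 [np.float64(0.1099), np.float64(0.0494), np.float64(0.1072), np.float64(0.0514)] tail [0.48912061 0.22956521 0.018     ] tip [0.49091857 0.12103437 0.002     ] dir deg from -y (toward +x) 0.9490925626826782 edges 0.4225164161892692 1.48938407169027
side px [[225.8, 185.6], [238.2, 204.9], [223.7, 207.8], [211.7, 188.5]]
bottom tail in side [[225.9, 190.2], [238.2, 205.4], [223.7, 208.3], [211.9, 193.2]]
[[0.52, 0.2325, 0.002], [0.5105, 0.1198, 0.018], [0.4617, 0.1209, 0.018], [0.468, 0.2308, 0.002]] 
 [np.float64(0.1131), np.float64(0.0488), np.float64(0.1101), np.float64(0.052)] tail [0.49397274 0.23166536 0.002     ] tip [0.48610572 0.12035716 0.018     ] dir deg from -y (toward +x) -4.042816440629695 edges -4.820497453568687 -3.2435551725737004
side px [[227.0, 189.1], [236.8, 201.0], [222.4, 203.8], [212.9, 192.2]]
bottom tail in side [[227.1, 189.6], [236.8, 205.8], [222.5, 208.7], [212.9, 192.7]]
sand [0.54590664 0.41410535 0.03      ]
jar [0.73218406 0.31206621 0.03      ]
tape [ 0.3860515  -0.29915304  0.03      ]
```

View pics/sidec2.png

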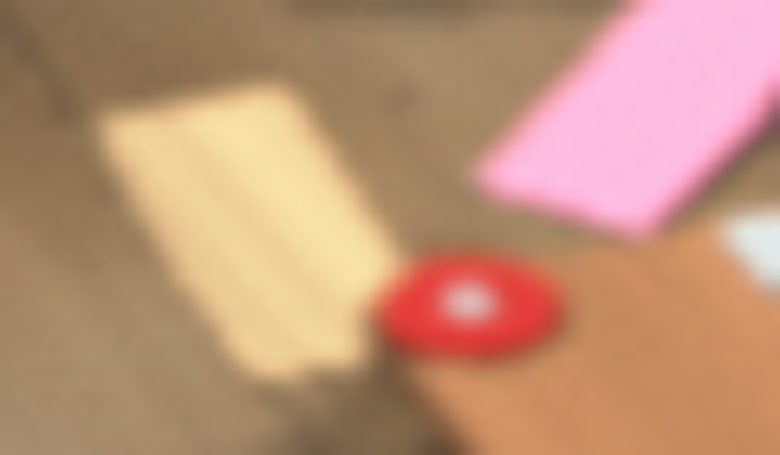

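Thick end left (y≈0.229), thin tip at about (0.491, 0.121), short foot at about (0.500, 0.069). The top and side views agree on which end is thick. Next I'll compute the tool axes and the approach.

```bash
python3 - <<'E'
from h import *
from scipy.spatial.transform import Rotation as R
s=telemetry.observe(); r=R.from_euler('xyz',s['eef_rot']).as_matrix(); print(np.round(r,3))
w=eyes.snapshot("wrist"); T=np.array(w['cam_to_world']); print('cam offset in tool', np.round(r.T@(T[:3,3]-s['eef_pos']),3))
d=eyes.snapshot("top")
# motor left end, at z .05-.09
for uv in [(255,178),(260,195),(269,196)]:
  for z in (.045,.09): print(uv,z,np.round(at(d,uv,z),3))
print(ctrl.grip_point_offset, s['clock'])
yaw=np.degrees(np.arctan2(r[1,1],r[0,1])); print('tool y heading deg',yaw)
E
```

```text
[[-0.     0.323  0.946]
 [-0.     0.946 -0.323]
 [-1.    -0.    -0.   ]]
cam offset in tool [-0.142 -0.    -0.078]
(255, 178) 0.045 [0.614 0.018 0.045]
(255, 178) 0.09 [0.595 0.02  0.09 ]
(260, 195) 0.045 [0.557 0.01  0.045]
(260, 195) 0.09 [0.54  0.012 0.09 ]
(269, 196) 0.045 [ 0.55  -0.017  0.045]
(269, 196) 0.09 [ 0.534 -0.014  0.09 ]
0.0187 0.45
tool y heading deg 71.16097724928619
```

```bash
python3 -m crank '[0,0,-0.124,32,-23,0,-0.44, 0,0,-0.248,64,-46,0,-0.44, 0,0,-0.372,96,-69,0,-0.44, 0,0,-0.496,128,-92,0,-0.44, 0,0,-0.621,161,-114,0,-0.44]'; python3 -m crank '[0,0,-0.124,32,-23,-10,-0.44, 0,0,-0.248,64,-46,-20,-0.44, 0,0,-0.372,96,-69,-40,-0.44, 0,0,-0.496,128,-92,-60,-0.44, 0,0,-0.621,161,-114,-80,-0.44]'; python3 -m crank '[0,0,0,0,0,-30,-0.44,0,0,0,0,0,-60,-0.44,0,0,0,0,0,-60,-0.44]'
```

```text
clock: 0.97
eef_pos: [0.3316, 0.3816, 0.2315]
eef_rot: [1.679, 1.57, 0.724]
wrist_force: [1.0, 0.4, 0.0]
opening: 0.298
clock: 1.38
eef_pos: [0.4871, 0.2713, 0.1543]
eef_rot: [1.908, 1.57, 0.331]
wrist_force: [0.4, 0.0, 0.4]
opening: 0.284
clock: 1.63
eef_pos: [0.4829, 0.2707, 0.0894]
eef_rot: [-1.195, 1.56, -2.768]
wrist_force: [-1.0, -0.6, -0.3]
opening: 0.283
```

```bash
python3 -m crank '[0,0,0,0,0,0,-0.44,0,0,0,0,0,0,-0.44]'; python3 - <<'E'
from h import *
from scipy.spatial.transform import Rotation as R
s=telemetry.observe(); r=R.from_euler('xyz',s['eef_rot']).as_matrix(); print(np.round(r,3),s['eef_pos'],s['wrist_force'],s['clock'])
d=eyes.snapshot("wrist");cv2.imwrite("pics/w1.png",d["pixels"][:,:,::-1])
E
```

```text
clock: 1.8
eef_pos: [0.4864, 0.2734, 0.0964]
eef_rot: [1.935, 1.569, 0.365]
wrist_force: [0.4, 0.1, 0.7]
opening: 0.28
[[ 0.002  1.     0.001]
 [ 0.001  0.001 -1.   ]
 [-1.     0.002 -0.001]] [0.4864011  0.27341963 0.09639415] [0.43240537 0.08620568 0.68702467] 1.8
```

View pics/w1.png

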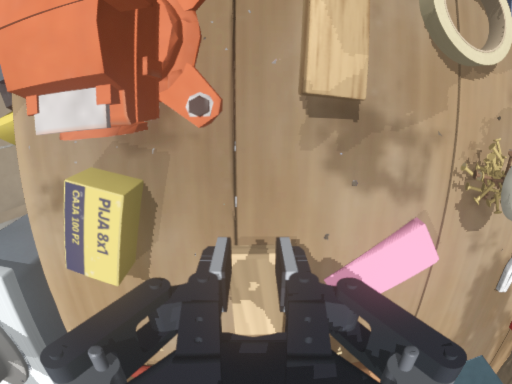

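```bash
python3 -m crank '[0,0,0,2,0,-30,-0.44,0,0,0,4,0,-60,-0.44,0,0,0,4,0,-75,-0.44,0,0,0,4,0,-82,-0.44,0,0,0,4,0,-82,-0.44]'; python3 -m crank '[0,0,0,0,0,0,-0.44,0,0,0,0,0,0,-0.44]';  python3 - <<'E'
from h import *
d=eyes.snapshot("wrist");crop(d,200,200,320,290,6,"w2.png")
d=eyes.snapshot("top");crop(d,170,170,260,240,8,"t2.png")
s=telemetry.observe();print(s['eef_pos'],s['wrist_force'])
E
```

```text
clock: 2.27
eef_pos: [0.4897, 0.2732, 0.013]
eef_rot: [0.934, 1.571, -0.636]
wrist_force: [-0.1, 0.4, -0.5]
opening: 0.28
clock: 2.43
eef_pos: [0.4909, 0.2735, 0.0148]
eef_rot: [1.931, 1.567, 0.361]
wrist_force: [-0.2, 1.0, 0.1]
opening: 0.278
[0.49065648 0.27325891 0.0144535 ] [-0.80004984 -0.13299954 -0.39175462]
```

View pics/w2.png

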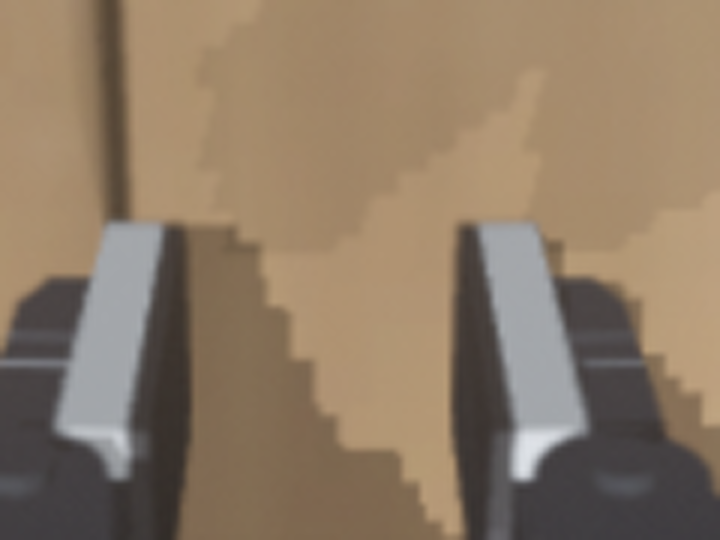

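View pics/t2.png

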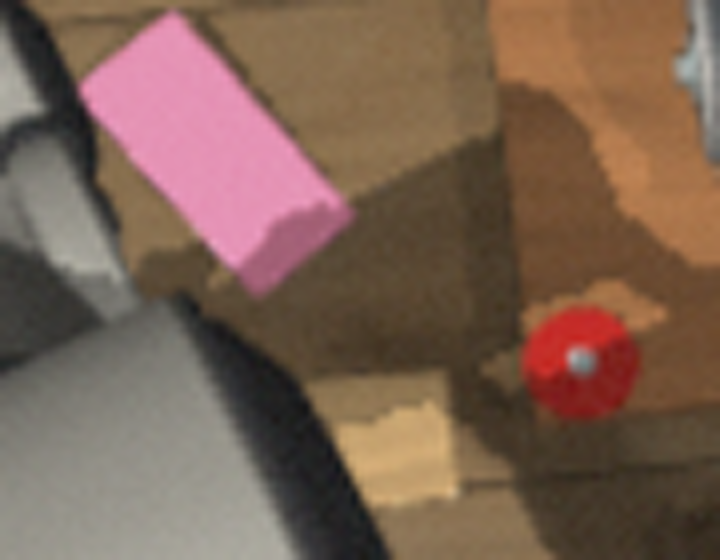

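```bash
python3 -m crank '[0,0,0,0,0,-7,-0.44,0,0,0,0,-10,-7,-0.44,0,0,0,0,-20,-7,-0.44,0,0,0,0,-28,-7,-0.44,0,0,0,0,-33,-7,-0.44]'; python3 -m crank '[0,0,0,1,-5,0,-0.44,0,0,0,1.5,-10,0,-0.44,0,0,0,2,-15,0,-0.44,0,0,0,2.5,-20,0,-0.44,0,0,0,3,-24,0,-0.44]';  python3 -m crank '[0,0,0,0.5,-5,0,-0.44,0,0,0,1,-10,0,-0.44,0,0,0,2,-15,0,-0.44,0,0,0,2.5,-20,0,-0.44,0,0,0,3,-24,0,-0.44]'; python3 - <<'E'
from h import *
F=[]
for i in range(6):
    d=eyes.snapshot("wrist"); F.append(telemetry.observe()['wrist_force'])
crop(d,200,200,320,290,6,"w3.png")
d=eyes.snapshot("top");crop(d,170,170,260,240,8,"t3.png")
d=eyes.snapshot("side");crop(d,205,170,285,230,10,"s3.png")
s=telemetry.observe();print(s['eef_pos'],np.mean(F,0),np.std(F,0),s['clock'])
E
```

```text
clock: 2.95
eef_pos: [0.4897, 0.2382, 0.0058]
eef_rot: [-0.902, 1.57, -2.474]
wrist_force: [0.8, 1.3, -0.5]
opening: 0.279
clock: 3.37
eef_pos: [0.4929, 0.2153, 0.0059]
eef_rot: [1.882, 1.571, 0.311]
wrist_force: [-0.1, 0.7, 0.5]
opening: 0.282
clock: 3.78
eef_pos: [0.4958, 0.1912, 0.0058]
eef_rot: [0.738, 1.571, -0.833]
wrist_force: [0.2, -0.0, 1.2]
opening: 0.287
[0.49567479 0.19195913 0.00580656] [ 0.04195344 -0.09171722  0.13273301] [0.18541364 0.55747416 0.54734944] 4.1833
```

View pics/w3.png

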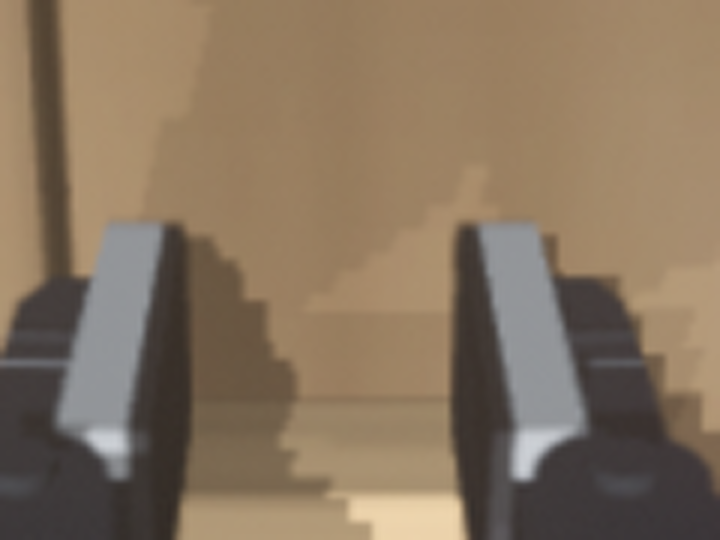

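View pics/t3.png

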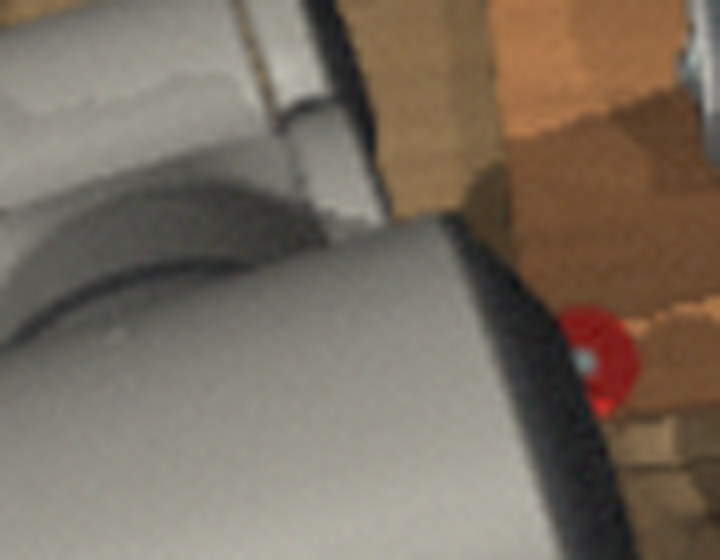

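View pics/s3.png

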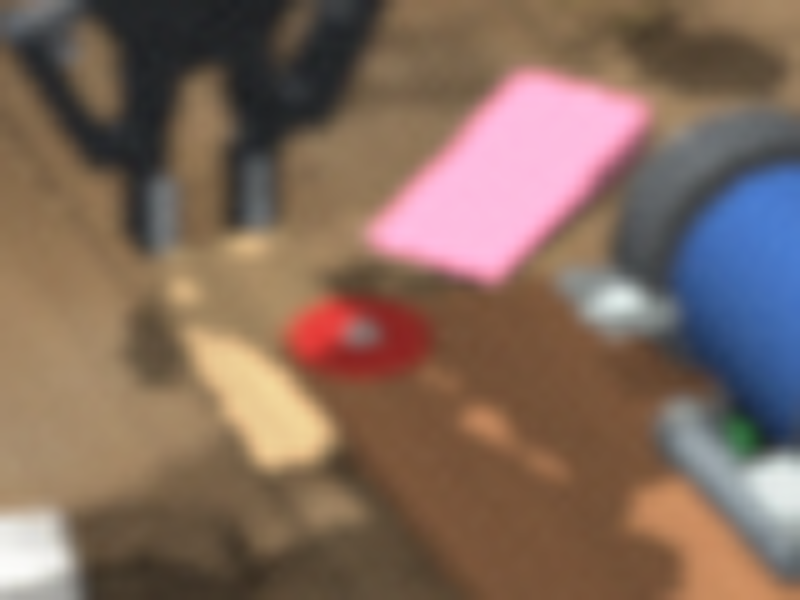

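```bash
python3 - <<'E'
from h import *
d=eyes.snapshot("side")
print('tip px->world',at(d,(231.0,216.8),.002), at(d,(238.7,213.9),.002))
W=eyes.snapshot("wrist")
def wray(u,v):
    K=W['mtx'];p=np.array([(u-K[0,2])/K[0,0],(v-K[1,2])/K[1,1]]);r=np.linalg.norm(p)
    c=np.array([*(np.sin(r)*p/r),np.cos(r)]);T=np.array(W['cam_to_world']);return T[:3,3],T[:3,:3]@c
def wat(u,v,z):
    o,r=wray(u,v);return o+r*(z-o[2])/r[2]
for X,Y,z in [(350,400,0),(350,493,.018),(350,432,.0),(350,432,.018)]:
    print(X,Y,z,wat(200+X/6-.4,200+Y/6-.4,z))
s=telemetry.observe();print(s['eef_pos'])
E
```

```text
tip px->world [0.46831664 0.06359078 0.002     ] [0.49641747 0.06984759 0.002     ]
350 400 0 [0.49854096 0.1793783  0.        ]
350 493 0.018 [0.49826083 0.18076977 0.018     ]
350 432 0.0 [0.49856987 0.17570243 0.        ]
350 432 0.018 [0.49820925 0.18713284 0.018     ]
[0.49567254 0.19195122 0.0058096 ]
```

Tail face measured at y≈0.180 from both its bottom and top edges. That matches finger contact, and the tip is now at y≈0.070 under the foot. Next I push slowly.

```bash
python3 -m crank '[0,0,0,0.5,-4,0,-0.44,0,0,0,1,-8,0,-0.44,0,0,0,1.5,-12,0,-0.44,0,0,0,2,-15,0,-0.44,0,0,0,2,-17,0,-0.44]'; cat > f.py <<'E'
from h import *
F=[];P=[]
for i in range(10):
    d=eyes.snapshot("side"); s=telemetry.observe(); F.append(s['wrist_force']); P.append(s['eef_pos'])
print(np.round(np.mean(P,0)*1e3,2),"F",np.round(np.mean(F,0),2),np.round(np.std(F,0),2),s['clock'])
E
python3 f.py
```

```text
clock: 4.7
eef_pos: [0.4979, 0.1742, 0.0058]
eef_rot: [1.01, 1.571, -0.562]
wrist_force: [0.4, -0.1, 0.3]
opening: 0.28
[497.74 174.66   5.84] F [-0.04 -0.02  0.18] [0.33 0.57 0.39] 5.2
```

```bash
for i in 1; do python3 -m crank '[0,0,0,0,-1.5,0,-0.44,0,0,0,0,-3,0,-0.44]'|tail -2|head -1; python3 f.py; python3 -m crank '[0,0,0,0,-1.5,0,-0.44,0,0,0,0,-3,0,-0.44]'|tail -2|head -1; python3 f.py;  done
```

```text
wrist_force: [-0.1, 0.8, -0.2]
[497.73 171.7    5.84] F [-0.02  0.03  0.12] [0.51 0.5  0.61] 5.8667
wrist_force: [-0.2, 0.8, -0.1]
[497.74 168.69   5.84] F [-0.03 -0.1   0.02] [0.37 0.54 0.44] 6.5333
```

```bash
python3 -m crank '[0,0,0,0,-1,0,-0.44,0,0,0,0,-2,0,-0.44]'|tail -2|head -1; python3 f.py;  python3 -m crank '[0,0,0,0,-1,0,-0.44,0,0,0,0,-2,0,-0.44]'|tail -2|head -1; python3 f.py
```

```text
wrist_force: [0.2, -0.1, -0.3]
[497.73 166.73   5.83] F [0.05 0.01 0.02] [0.63 0.52 0.49] 7.2
wrist_force: [0.7, 0.6, 0.3]
[497.73 164.72   5.84] F [0.17 0.02 0.04] [0.46 0.39 0.33] 7.8667
```

```bash
python3 -m crank '[0,0,0,0,-1,0,-0.44,0,0,0,0,-2,0,-0.44]'|tail -2|head -1; python3 f.py;  python3 -m crank '[0,0,0,0,-1,0,-0.44,0,0,0,0,-2,0,-0.44]'|tail -2|head -1; python3 f.py
```

```text
wrist_force: [-0.0, -0.0, 0.0]
[497.74 162.72   5.84] F [0.17 0.1  0.22] [0.39 0.37 0.52] 8.5333
wrist_force: [-0.0, 0.3, 0.2]
[497.73 160.71   5.83] F [ 0.07  0.2  -0.02] [0.4  0.28 0.48] 9.2
```

```bash
python3 -m crank '[0,0,0,0,-1,0,-0.44,0,0,0,0,-2,0,-0.44]'|tail -2|head -1; python3 f.py;  python3 -m crank '[0,0,0,0,-1,0,-0.44,0,0,0,0,-2,0,-0.44]'|tail -2|head -1; python3 f.py
```

```text
wrist_force: [-0.2, 0.3, -0.1]
[497.73 158.72   5.83] F [-0.11  0.15 -0.01] [0.32 0.62 0.44] 9.8667
wrist_force: [0.1, 0.7, -0.1]
[497.73 156.72   5.83] F [ 0.04 -0.09 -0.18] [0.47 0.46 0.52] 10.5333
```

```bash
python3 -m crank '[0,0,0,0,-1,0,-0.44,0,0,0,0,-2,0,-0.44]'|tail -2|head -1; python3 f.py;  python3 -m crank '[0,0,0,0,-1,0,-0.44,0,0,0,0,-2,0,-0.44]'|tail -2|head -1; python3 f.py
```

```text
wrist_force: [0.7, 1.2, -0.0]
[497.73 154.72   5.84] F [0.12 0.16 0.09] [0.42 0.49 0.38] 11.2
wrist_force: [0.3, 0.4, 0.0]
[497.74 152.72   5.84] F [ 0.08  0.09 -0.16] [0.59 0.39 0.53] 11.8667
```

```bash
python3 -m crank '[0,0,0,0,-1,0,-0.44,0,0,0,0,-2,0,-0.44]'|tail -2|head -1; python3 f.py;  python3 -m crank '[0,0,0,0,-1,0,-0.44,0,0,0,0,-1,0,-0.44]'|tail -2|head -1; python3 f.py; python3 - <<'E'
from h import *
d=eyes.snapshot("side");crop(d,205,170,285,230,10,"s4.png")
d=eyes.snapshot("wrist");crop(d,200,200,320,290,6,"w4.png")
d=eyes.snapshot("top");crop(d,230,150,330,230,8,"t4.png")
E
```

```text
wrist_force: [0.6, 0.7, 0.3]
[497.73 150.72   5.84] F [ 0.16 -0.01 -0.18] [0.45 0.12 0.4 ] 12.5333
wrist_force: [-0.0, 0.2, -0.0]
[497.74 149.78   5.84] F [0.02 0.31 0.08] [0.55 0.45 0.55] 13.2
```

View pics/s4.png

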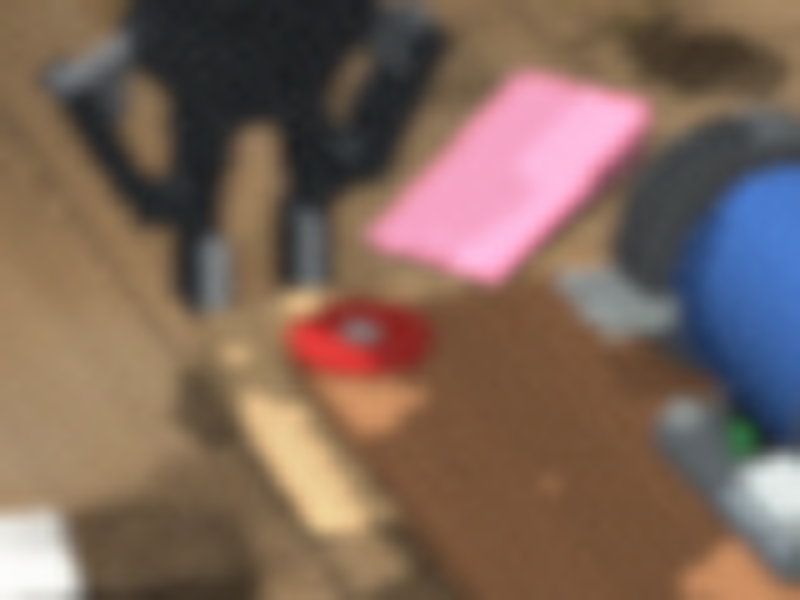

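View pics/w4.png

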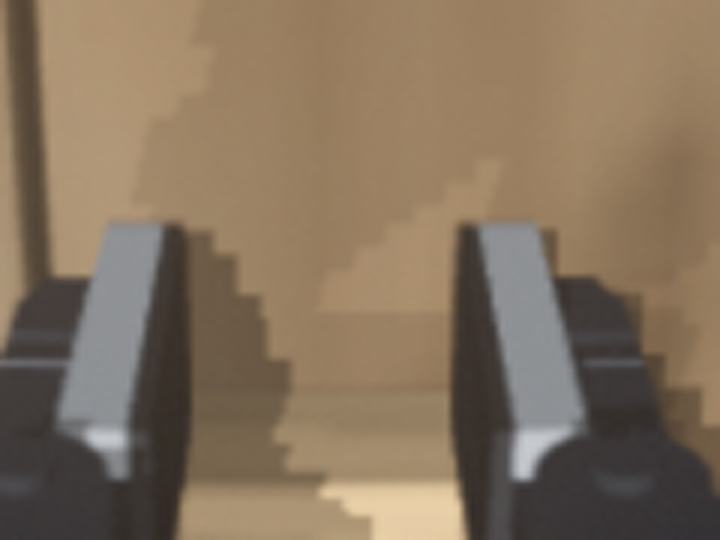

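View pics/t4.png

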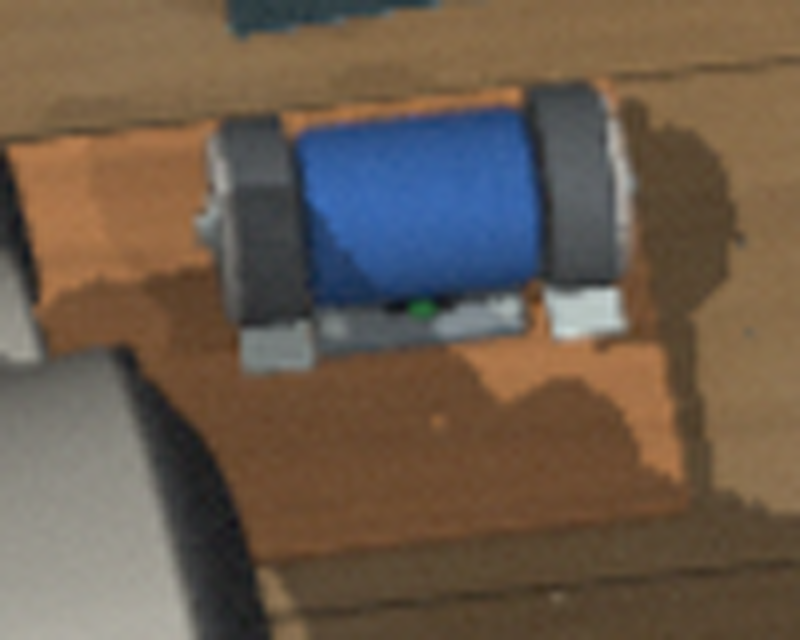

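```bash
cat >> h.py <<'E'
def wat(W,u,v,z):
    K=W['mtx'];p=np.array([(u-K[0,2])/K[0,0],(v-K[1,2])/K[1,1]]);r=np.linalg.norm(p)
    c=np.array([*(np.sin(r)*p/r),np.cos(r)]);T=np.array(W['cam_to_world']);r=T[:3,:3]@c;o=T[:3,3];return o+r*(z-o[2])/r[2]
E
python3 - <<'E'
from h import *
d=eyes.snapshot("side");W=eyes.snapshot("wrist")
print(at(d,(205+31.5,170+53),.002))
for X,Y,z in [(350,387,0),(350,482,.018)]: print(wat(W,200+X/6-.4,200+Y/6-.4,z))
print(telemetry.observe()['eef_pos'])
E
```

```text
[0.47101141 0.02550417 0.002     ]
[0.50059502 0.13864551 0.        ]
[0.50031607 0.13973314 0.018     ]
[0.49773482 0.14979675 0.00584349]
```

```bash
python3 -m crank '[0,0,0,0,-1,0,-0.44,0,0,0,0,-2,0,-0.44]'|tail -2|head -1; python3 f.py
```

```text
wrist_force: [0.3, 4.2, 0.5]
[497.74 147.97   5.85] F [ 0.02  3.48 -0.38] [0.44 0.67 0.57] 14.1167
```

```bash
python3 -m crank '[0,0,0,0,-1,0,-0.44,0,0,0,0,-1,0,-0.44]'|tail -2|head -1; python3 f.py
```

```text
wrist_force: [-0.3, 5.0, 0.0]
[497.74 147.     5.85] F [-0.07  5.1  -0.46] [0.5  0.41 0.45] 14.7833
```

```bash
python3 -m crank '[0,0,0,0,-1,0,-0.44,0,0,0,0,-1,0,-0.44]'|tail -2|head -1; python3 f.py
```

```text
wrist_force: [-0.4, 6.8, -0.1]
[497.75 146.23   5.86] F [-0.32  6.78 -0.58] [0.5  0.41 0.46] 15.45
```

```bash
python3 - <<'E'
from h import *
d=eyes.snapshot("side");crop(d,205,170,285,230,10,"s5.png")
a=cv2.imread("pics/side0.png")
im=d["pixels"][:,:,::-1]
def shift(x0,y0,x1,y1):
    t=cv2.cvtColor(np.ascontiguousarray(a),cv2.COLOR_BGR2GRAY)[y0:y1,x0:x1].astype(np.float32);u=cv2.cvtColor(np.ascontiguousarray(im),cv2.COLOR_BGR2GRAY)[y0:y1,x0:x1].astype(np.float32)
    return cv2.phaseCorrelate(t,u,cv2.createHanningWindow((x1-x0,y1-y0),cv2.CV_32F))
print('motor',shift(262,178,320,232)); print('pad',shift(228,192,256,214)); print('drawer ref',shift(330,185,400,230))
W=eyes.snapshot("wrist");crop(W,200,200,320,290,6,"w5.png")
E
```

```text
motor ((0.21934231171117702, -0.1297881603013451), 0.8414442757029592)
pad ((0.10631005931306525, 0.05494200246036307), 0.7333804074674845)
drawer ref ((-0.1302736531279649, 0.6396191890858773), 0.95801604176745)
```

View pics/s5.png

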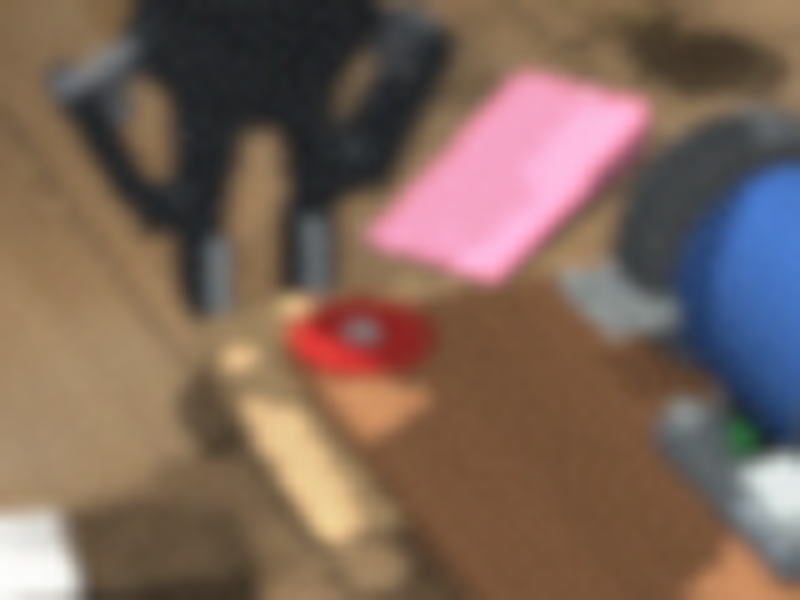

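The side view shows the wedge under the foot, its visible strip running from crop (235,355) to (330,545). Pad and motor are within about 0.2 px of where they were, so the grinder hasn't been shoved. Push force rose to about 6.8 N, so the wedge is snug. Next: back off, rise, shut the fingers and go over the pad.

```bash
python3 -m crank '[0,0,0,0,4,0,-0.44,0,0,0,0,14,0,-0.44,0,0,0,0,29,5,-0.44,0,0,0,0,29,40,-0.6,0,0,0,0,29,80,-1]'; python3 -m crank '[0,0,0,0,-10,30,-1,0,0,0,0,-30,40,-1,0,0,0,0,-60,40,-1,0,0,0,1,-90,40,-1,0,0,0,2,-106,40,-1]'; python3 -m crank '[0,0,0,0,0,0,-1,0,0,0,0,0,0,-1]';python3 - <<'E'
from h import *
s=telemetry.observe();print(s['eef_pos'],s['opening'],s['clock'])
d=eyes.snapshot("side");crop(d,190,150,290,225,8,"s6.png"); cv2.imwrite("pics/side6.png",d["pixels"][:,:,::-1])
W=eyes.snapshot("wrist");cv2.imwrite("pics/w6.png",W["pixels"][:,:,::-1])
E
```

```text
clock: 15.97
eef_pos: [0.4956, 0.1752, 0.0844]
eef_rot: [-1.294, 1.564, -2.864]
wrist_force: [1.0, -0.1, 0.9]
opening: 0.074
clock: 16.38
eef_pos: [0.4997, 0.0667, 0.1263]
eef_rot: [0.476, 1.569, -1.095]
wrist_force: [0.8, -0.2, -0.6]
opening: 0.001
clock: 16.55
eef_pos: [0.4998, 0.0685, 0.1259]
eef_rot: [-0.493, 1.571, -2.066]
wrist_force: [-1.0, 0.2, -0.5]
opening: -0.0
[0.49975843 0.06848553 0.12589517] -8.295437550976696e-05 16.55
```

View pics/s6.png

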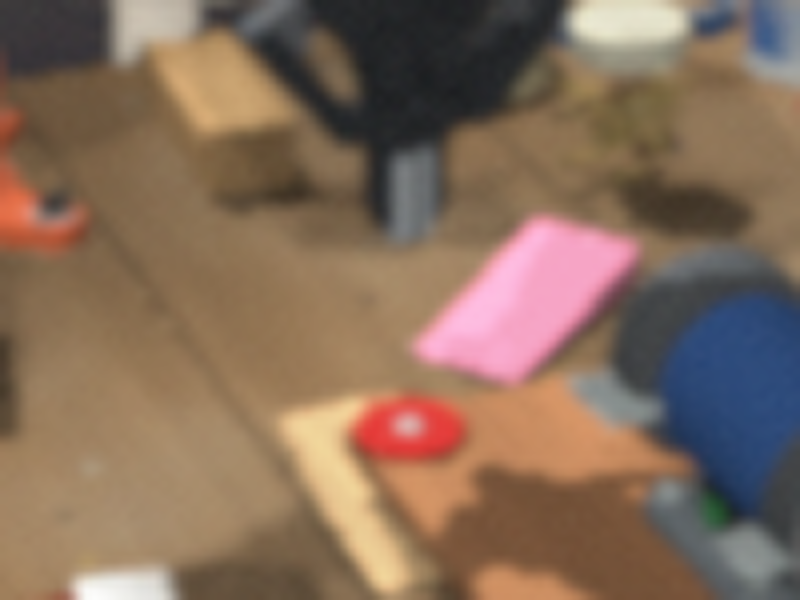

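View pics/w6.png

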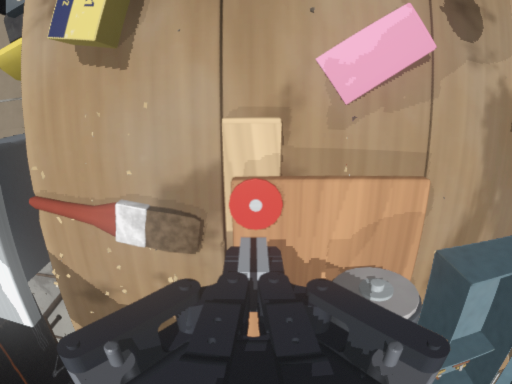

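```bash
python3 - <<'E'
from h import *
W=eyes.snapshot("wrist")
print('pad',wat(W,256,205,.044)); 
print('tail corners',wat(W,222.5,119,.018),wat(W,281,119,.018)); print('board corners',wat(W,233,178,.04),wat(W,428.5,179,.04))
E
python3 -m crank '[0,0,0,0,0,-25,-1,0,0,0,0,0,-50,-1,0,0,0,0,0,-65,-1,0,0,0,0,0,-74,-1,0,0,0,0,0,-74,-1]'; python3 f.py; python3 - <<'E'
from h import *
d=eyes.snapshot("wrist");crop(d,200,150,300,225,8,"w7.png"); cv2.imwrite("pics/wfull7.png",d["pixels"][:,:,::-1])
d=eyes.snapshot("side");crop(d,205,170,285,230,10,"s7.png");cv2.imwrite("pics/side7.png",d["pixels"][:,:,::-1])
E
```

```text
pad [0.50205521 0.06759365 0.044     ]
tail corners [0.47418942 0.13423813 0.018     ] [0.52298864 0.13422146 0.018     ]
board corners [0.48383123 0.08880396 0.04      ] [0.65682138 0.08981373 0.04      ]
clock: 17.12
eef_pos: [0.4985, 0.0697, 0.0501]
eef_rot: [-1.582, 1.567, 3.132]
wrist_force: [-0.3, 0.6, -0.4]
opening: -0.002
[500.19  69.02  52.48] F [-0.13  0.07  0.33] [0.42 0.45 0.39] 17.6167
```

View pics/w7.png

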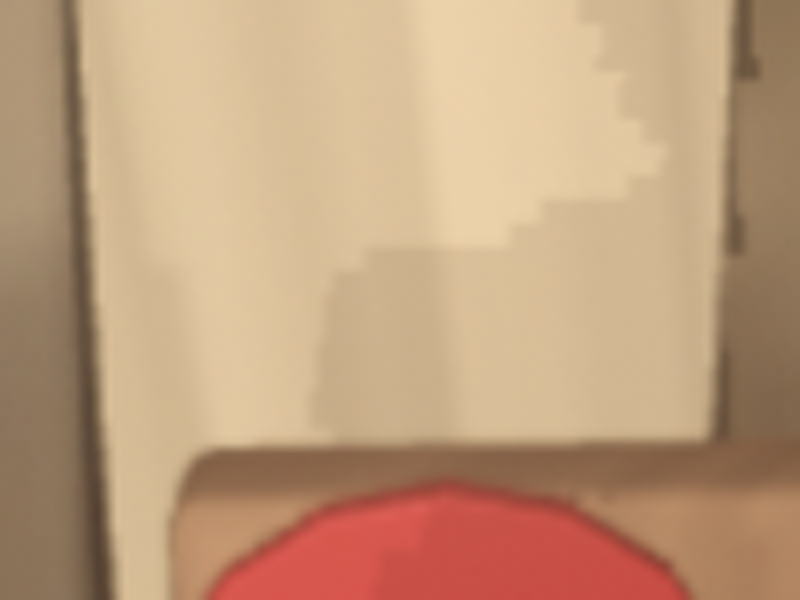

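View pics/s7.png

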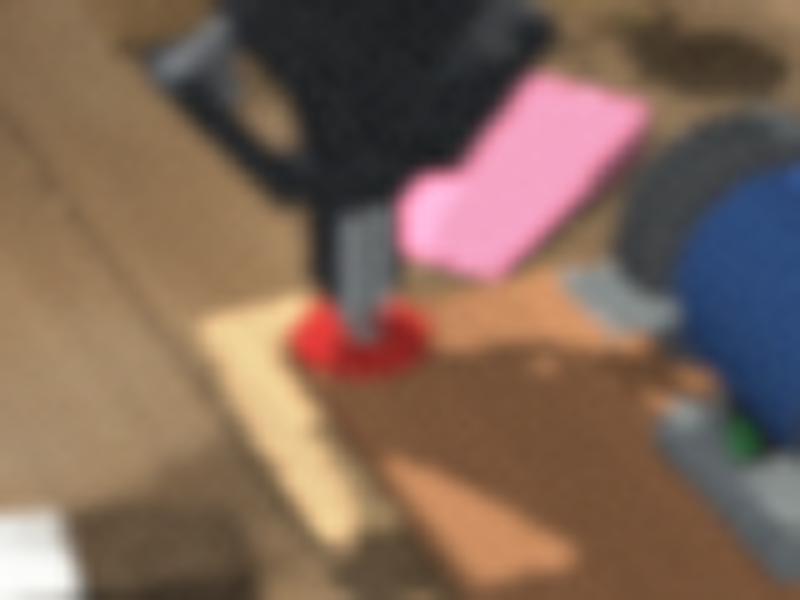

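```bash
python3 -m crank '[0,0,0,0.5,0,-4,-1,0,0,0,1,0,-7,-1,0,0,0,1,0,-7,-1]'|sed -n 2,4p; python3 f.py
```

```text
eef_pos: [0.5007, 0.0687, 0.0442]
eef_rot: [-1.568, 1.57, -3.139]
wrist_force: [0.7, -0.3, 0.6]
[500.66  68.78  44.73] F [-0.03  0.15  0.12] [0.41 0.49 0.56] 18.4667
```

```bash
python3 -m crank '[0,0,0,0,0,-1,-1,0,0,0,0,0,-1,-1]'|sed -n 4p; python3 f.py
```

```text
wrist_force: [-1.5, -0.4, 2.8]
[500.87  68.8   44.04] F [-0.64  0.07  4.27] [0.51 0.39 0.88] 19.1333
```

```bash
python3 -m crank '[0,0,0,0,0,-0.5,-1,0,0,0,0,0,-0.5,-1]'|sed -n 4p; python3 f.py
```

```text
wrist_force: [-2.2, -0.3, 9.9]
[500.89  68.81  43.94] F [-2.01  0.15  9.6 ] [0.46 0.6  0.39] 19.8
```

```bash
python3 -m crank '[0,0,0,0,0,-0.5,-1,0,0,0,0,0,-0.5,-1]'|sed -n 4p; python3 f.py
```

```text
wrist_force: [-2.8, -0.2, 13.6]
[500.89  68.81  43.86] F [-3.64  0.17 13.91] [0.51 0.34 0.49] 20.4667
```

```bash
python3 -m crank '[0,0,0,-0.5,0,0.2,-1,0,0,0,-0.5,0,0.2,-1]'|sed -n 4p; python3 f.py
```

```text
wrist_force: [-1.4, 1.0, 10.2]
[500.86  68.81  43.92] F [-1.79  0.07 10.7 ] [0.48 0.42 0.31] 21.1333
```

```bash
python3 -m crank '[0,0,0,-0.4,0,-0.2,-1,0,0,0,-0.4,0,-0.2,-1]'|sed -n 4p; python3 f.py
```

```text
wrist_force: [-1.1, 1.0, 10.9]
[500.85  68.81  43.9 ] F [-0.84  0.53 11.49] [0.44 0.39 0.39] 21.8
```

```bash
python3 -m crank '[0,0,0,-0.2,0,-0.1,-1,0,0,0,-0.2,0,-0.1,-1]'|sed -n 4p; python3 f.py; python3 - <<'E'
from h import *
d=eyes.snapshot("side");crop(d,205,170,285,230,10,"s8.png")
a=cv2.imread("pics/side7.png");im=d["pixels"][:,:,::-1]
def sh(x0,y0,x1,y1):
    g=lambda q:cv2.cvtColor(np.ascontiguousarray(q),cv2.COLOR_BGR2GRAY)[y0:y1,x0:x1].astype(np.float32)
    return cv2.phaseCorrelate(g(a),g(im),cv2.createHanningWindow((x1-x0,y1-y0),cv2.CV_32F))
print('motor',sh(262,178,320,232),'board',sh(230,200,262,232))
t=eyes.snapshot("top");cv2.imwrite("pics/top8.png",t["pixels"][:,:,::-1])
W=eyes.snapshot("wrist");cv2.imwrite("pics/w8.png",W["pixels"][:,:,::-1])
E
```

```text
wrist_force: [-0.4, 0.9, 12.1]
[500.84  68.8   43.89] F [-0.72  0.12 11.82] [0.62 0.54 0.25] 22.4667
motor ((-0.32798501987260664, -0.09666604593636308), 0.8402120104542485) board ((-0.4043746438173592, -0.09536013983480274), 0.9780891598202288)
```

View pics/s8.png

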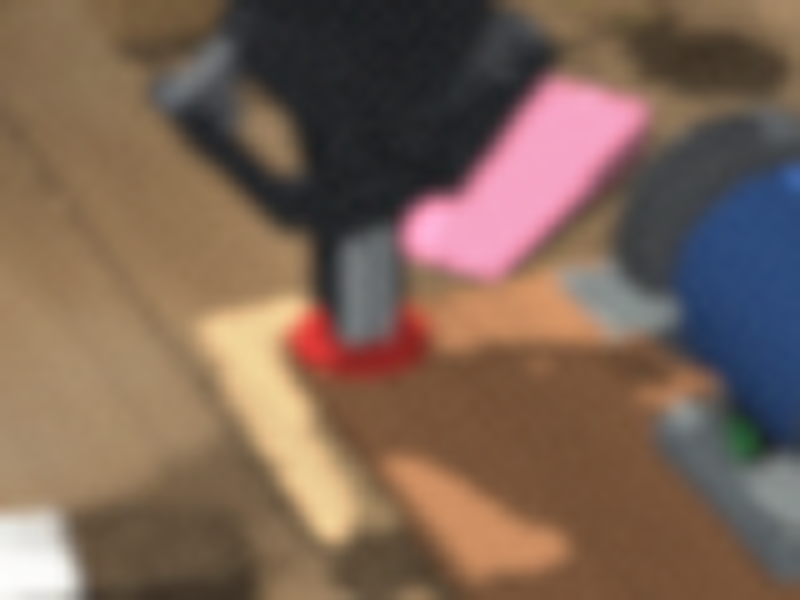

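View pics/w8.png

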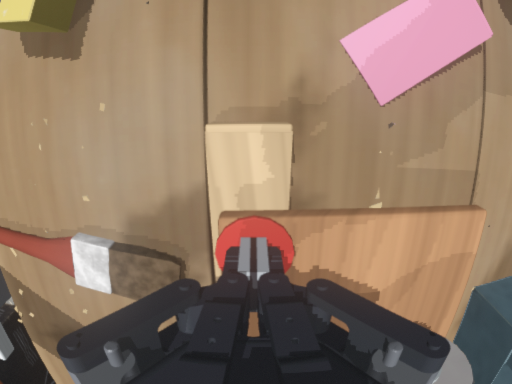

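View pics/top8.png

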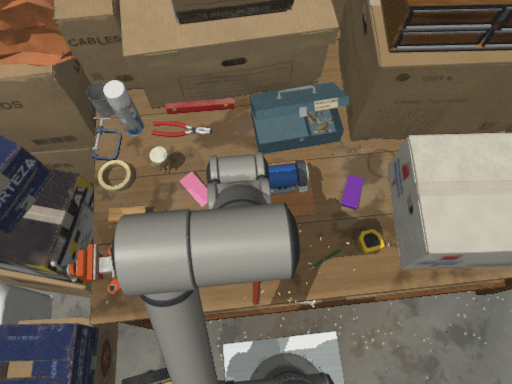

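Wedge seated, pad pressed near its centre at about 11.8 N, jar and tape measure unmoved in the top view. Handing in.

```bash
python3 f.py; python3 -c "
from bench import ctrl
ctrl.sign_off()"
```

```text
[500.85  68.8   43.9 ] F [-0.54  0.37 11.61] [0.47 0.52 0.41] 23.1167
the job is handed in; nothing more can be done
```

I pushed the wood wedge thin end first under the short foot, about 44 mm deep, until the push force rose to about 6.8 N. I then pressed the shut fingertips on the red pad and handed the job in at about 23 s, still pressing at about 11.6 N with less than 1 N sideways.

- **Rocking and level:** the fingertips met the pad at about 44 mm, its level height. Going from about 4 to 14 N of press, it sank only about 0.2 mm.
- **Grinder position:** right after the push, the side view showed the pad and motor within about 0.2 px of where they started.
- **Disagreements:** the pad's position differs by about 2 mm between the top and wrist cameras, so I pressed midway between the two. A last image comparison, before and during the press, showed a 0.3–0.4 px shift. I put it down to moving shadows, but did not confirm that.
- **Press:** the first press peaked at about 14 N with 3.6 N sideways, and I trimmed it to the final values.
- **Bystanders:** the screw jar and tape measure look unmoved. The sanding block is partly hidden behind the arm in the final top view, but nothing went near it.

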